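# Present the notched sample plate, label up, under the bench magnifier

### The job

Two steel sample plates stand on edge in slotted wooden blocks; take the one with the small notch in a top corner, gripping it by its plain end (away from the notch), and leave the other plate standing. Turn it label up: tip the frosted label face over until it looks upward, the plate leaning at about 45 degrees or flatter, and hold the label straight below the lens of the bench magnifier, about 13 cm beneath it, without touching the magnifier. Finish while still holding the plate there in the gripper, steady.

Things in the scene. Friction and masses are not known exactly. Their poses are not given: they have to be found in the camera images.
- plate_mid (a point): centre of the notched steel plate, 110 mm long, 6 thick, 36 high, 70-130 g, on its long edge in stand_a's slot, top edge 42 mm above the bench, turned any way about the vertical. x along it to the notched (label) end, y out of the label face, z up to the notched edge. Notch 12 long, 10 deep in the top corner at +x: at your left as you face the label, notch up
- label (a point): centre of the frosted pale label field, 36 x 22 mm, on the +y face of the notched plate near its notched end; it lies at (+34, +3, -4) mm from the plate's centre in the axes of plate_mid, and has the same axes
- stand_a: fixed wooden block that holds the notched plate; origin under its centre, x along its slot as the plate's x. 44 mm along the plate, 40 mm wide, 20 mm high, open slot 8 mm wide with its floor 6 mm above the bench; both ends of the plate overhang the block by about 33 mm
- blank_mid (a point): centre of the other steel plate: same size and axes, and standing in the same kind of block, but with no notch and no label; it is to be left alone. Which plate stands to the left varies.
- lens (a point): centre of the magnifier's round lens, which lies level in a black ring (outside diameter 64 mm, 12 mm thick) 300 mm above the bench; x points from the lens along its thin level arm to the post, z up
- magnifier: the bench magnifier, fixed to the bench: origin on the bench straight below the lens; upright steel post of 10 mm diameter, 308 mm high, 125 mm from the lens axis along +x, on a round foot of 90 mm diameter, 14 mm high; a 20 mm collar with a small thumb screw joins the arm to the post at lens height
There are look-alikes about, which are no part of the job. Leave any blue look-alike of the part that bears blank_mid alone.

How it is judged:
On the way:
1. the notched plate is lifted out of its block, gripped in its plain half (height (world z) of plate_mid above 0.05 m and contact force between the fingers and plate above 1 N and x of the grasp point in the frame of plate_mid below -0.008 m), for 0.1 s.
At the end, for the whole second after the job is handed in: fingers still hold the notched plate by its plain half, still, touching nothing else; label face within 57 degrees of straight up, label centre within 20 mm of the lens axis and 80 to 180 mm below the lens; the plain plate still stands in its block (moved under 15 mm) (angle between plate_mid's own y axis and vertical below 1 rad and horizontal distance between label and lens below 0.02 m and z of label in the frame of lens between -0.18 and -0.08 m and contact force between the fingers and plate above 1 N and x of the grasp point in the frame of plate_mid below -0.008 m and contact force between plate and magnifier below 0.1 N and linear speed of plate below 0.03 m/s and distance of blank_mid from where it was at the start of the episode below 0.015 m and angle between blank_mid's own z axis and vertical below 0.3 rad); the arm keeps its last pose, push and grip.
It fails at once if the magnifier is knocked (over 2 N) (contact force between anything else and magnifier above 2 N).
It fails at once if the other plate is pulled out or knocked over (distance of blank_mid from where it was at the start of the episode above 0.03 m).
It also fails if it takes over 38 s, if anything falls off the work surface, if the arm or the gripper's body presses on something with over 40 N, if the wrist force passes 120 N, or if a joint passes its speed limit or range.

### The arm

A 6-joint arm with a two-finger parallel gripper is mounted at the origin on the work surface; the furniture and walls round the work are solid. World frame = base frame: x ahead of the robot, y to its left, z up, the work surface at z = 0. Lengths are in m, angles in rad, forces in N, time in s.
With the tool pointing down it reaches from about 0.3 to 0.775 m from the base axis. Payload 14.6 kg.
Tool frame: the origin (TCP) lies midway between the tips of the shut fingers; the grasp point (between the pads) lies 19 mm behind it (ctrl.pinch_z is the distance from the TCP to the grasp point, in m); z points along the fingers, y is the line along which they close (so a half turn about z gives the same grasp; the last joint's range is limited). The gripper opens to 94 mm and grips with 3 to 60 N. Pads are 16 mm wide; open, the fingers measure 119 mm over their backs; the gripper's body (75 mm by 177 mm) begins 78 mm behind the grasp point.
Start: joints at [1.147, 0.3, 1.521, -0, 1.321, -0.067], TCP at [0.192, 0.515, 0.18] pointing down, gripper open.
Joint ranges: [-3.03, 3.03], [-0.79, 2.21], [0.23, 2.52], [-1.04, 4.18], [0, 3.07], [-2.55, 2.55]. Speed limits (rad/s): [2.22, 2.22, 2.57, 3.14, 3.14, 3.14].

### API

Orientations are given as [roll, pitch, yaw] about the fixed x, y, z axes, in that order (R = Rz(yaw) Ry(pitch) Rx(roll)).
In Python, from station import ctrl gives the robot as it stands.
- The arm moves only by the tool jog_arm, never from a script. Its argument "motion" is a list of rows, each a list of 7 numbers: the shift along the tool's x, y, z in m, then the turn, a rotation vector about the tool's x, y, z in rad, then the opening, from -1 (shut) to 1 (fully open). In form: [[tx, ty, tz, rx, ry, rz, gripper], ...]. A call has 1 to 5 rows; each row shifts and turns the commanded pose from where the row before left it, along the tool's axes as they then stand; what a row does not reach is not made up. A row lasts 1/10 s, in which the tool goes at most 50 mm and 8.59 degrees, less where a joint would pass 70% of its speed; a pose out of reach is approached as far as the arm can. A call is refused whole if a number of a shift passes 0.05 or a number of a turn 0.15, either way. A call with a gripper value outside its range is refused whole. The fingers move at their own pace and stop on an object; "squeeze" is the grip in N (left out, the last holds). Time passes only in rows, so rows that do not move let the fingers close. It gives the time, the measured TCP pose, the force, the opening and the grip force at its end, in the units of the state.
- ctrl.get_obs(): the state, without advancing time (a new reading comes with each control period).
- ctrl.camera(name): name is "scene" or "top" or "wrist"; returns the picture (420x560x3 uint8, red, green, blue); there is no depth.
- ctrl.camera_model(name): a dict with "intrinsics" (3x3 intrinsics, pixels), "rvec" (rotation vector, rad) and "tvec" (3), from world to camera coordinates, as OpenCV has them. Camera axes: x right, y down, z forward; pixel columns grow to the right and rows downward; lengths in m; the calibration is good to about 2 mm. A picture is of the moment at which its call begins: read the wrist's pose just before it. camera_model takes no time and is no camera call; for the wrist camera it gives the pose at the moment of the call.
- ctrl.hand_in(): hands the job in; it is judged then, once.
The state is a dict: "time_s": time; "qpos": joint angles; "joint_vel": joint speeds; "tau": joint torques, N m; "ee_pos": TCP position; "eef_rot": TCP orientation; "force": force on the tool from outside, world axes, zero at the start; "moment": the same for the moment, N m; "grip_width": finger opening in m; "grip_force": force on a finger pad.
Only numpy, scipy, OpenCV 4.12 (cv2) and the standard library are available. Lean on these libraries where they do the work, as an engineer would, in place of code of your own. Each camera call takes 0.05 s, during which the arm holds its last target. There are 200 camera calls.

## Working session

There is one attempt and no reset: what is moved stays moved. The work goes in short steps, Python scripts to look and compute and a tool call to move; the robot and the scene stay as the last step left them, time stands still between calls to the robot, and variables do not carry over. Pictures are saved under pics/ and viewed, at most 10 in all, crops included, and the job is handed in when it is done.

Besides the shell and the picture viewer there is one more tool, called in YAML: its name, and indented under it one key for each argument. jog_arm: Moves the arm, as the interface text tells. Its arguments: {"type":"object","properties":{"motion":{"type":"array"},"squeeze":{"type":"number"}},"required":["motion"]}

```bash
mkdir -p pics; ls
python3 - <<'E'
from station import ctrl
import cv2,numpy as np
o=ctrl.get_obs();print(o['time_s'],o['ee_pos'],o['eef_rot'],ctrl.pinch_z)
for n in("scene","top"):
    cv2.imwrite(f"pics/{n}0.png",ctrl.camera(n)[:,:,::-1]);m=ctrl.camera_model(n)
    R=cv2.Rodrigues(np.array(m['rvec']))[0];print(n,m['intrinsics'],-R.T@np.array(m['tvec']).ravel(),R.round(3))
E
```

```text
pics
0.0 [0.19198885 0.51510052 0.17910741] [-3.14046575e+00 -1.05998924e-04  2.78477058e+00] 0.0188
scene [[457.59707086   0.         279.58351319]
 [  0.         457.59707086 209.38152282]
 [  0.           0.           1.        ]] [0.94257287 0.56846445 0.61739787] [[-0.855  0.518 -0.002]
 [ 0.24   0.394 -0.887]
 [-0.459 -0.76  -0.461]]
top [[419.48083986   0.         277.06685923]
 [  0.         419.48083986 218.59796439]
 [  0.           0.           1.        ]] [ 0.44557817 -0.15028119  1.0234702 ] [[-0.029 -1.    -0.007]
 [-0.995  0.03  -0.098]
 [ 0.098  0.004 -0.995]]
```

View pics/scene0.png

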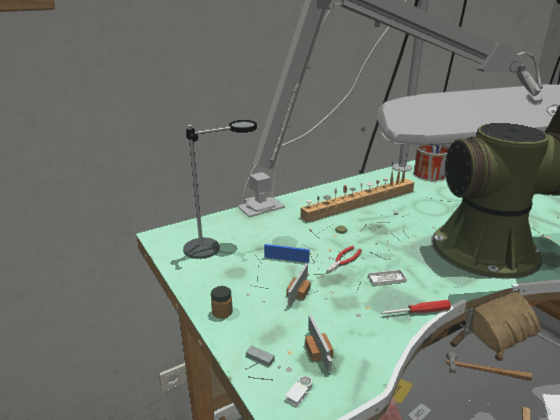

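View pics/top0.png

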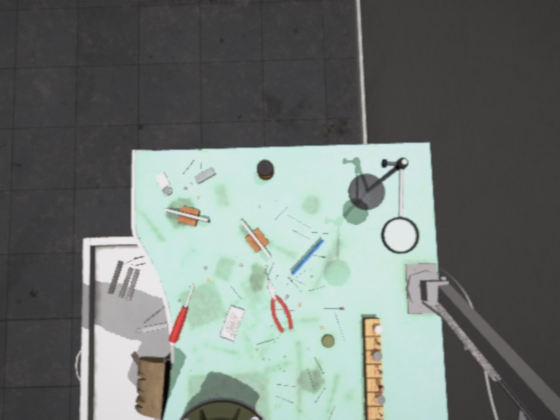

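The scene view shows two candidate plates, A at (320,345) and B at (299,287), plus a blue look-alike at (287,253). In the top view these are (187,216), (256,239) and (307,256). The lens is at scene (243,126), top (400,235). I'll check both plates in one close crop.

Run:
```python
import cv2,numpy as np
s=cv2.imread('pics/scene0.png');t=cv2.imread('pics/top0.png')
c=lambda i,u,v:cv2.resize(i[v-33:v+33,u-33:u+33],(300,300),interpolation=cv2.INTER_CUBIC)
cv2.imwrite('pics/c1.png',np.vstack([np.hstack([c(s,318,343),c(s,299,287)]),np.hstack([c(t,187,216),c(t,256,239)])]))
```

```text
(no output)
```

View pics/c1.png

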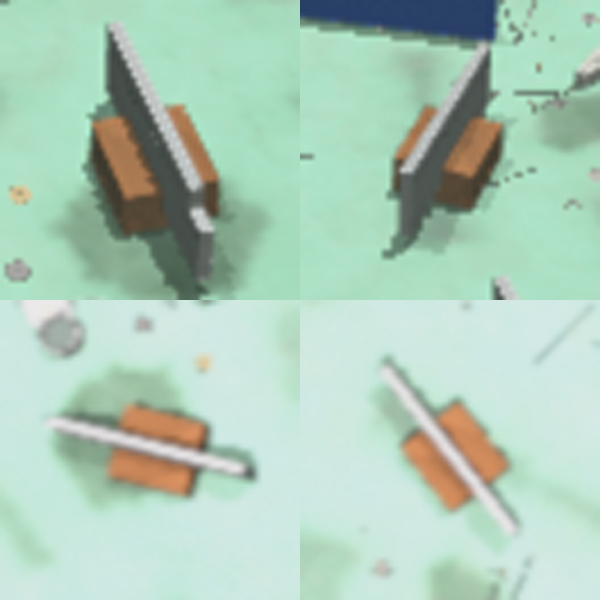

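The crop shows that plate A (scene (320,345), top (187,216)) has the notch step, at its near end in the scene view, which is the left (+y) end in top. Plate B has no notch. So A is the target and its plain end is at top ~(208,220). Next I'll measure.

```bash
cat > h.py <<'E'
import numpy as np,cv2
def ray(m,p):
    R=cv2.Rodrigues(np.array(m['rvec']))[0];K=np.array(m['intrinsics'])
    u=cv2.undistortPoints(np.array([[p]],float),K,None)[0,0]
    return -R.T@np.array(m['tvec']).ravel(),R.T@np.array([*u,1])
def onz(m,p,z):
    c,d=ray(m,p);return c+d*(z-c[2])/d[2]
def two(m1,p1,m2,p2):
    c1,d1=ray(m1,p1);c2,d2=ray(m2,p2)
    s=np.linalg.lstsq(np.c_[d1,-d2],c2-c1,rcond=None)[0]
    a,b=c1+s[0]*d1,c2+s[1]*d2;return (a+b)/2,np.linalg.norm(a-b)
E
python3 - <<'E'
from h import *
from station import ctrl
s=cv2.imread('pics/scene0.png');t=cv2.imread('pics/top0.png')
S=ctrl.camera_model('scene');T=ctrl.camera_model('top')
def blob(i,mask,u,v,r):
    q=np.zeros_like(mask);q[v-r:v+r,u-r:u+r]=mask[v-r:v+r,u-r:u+r]
    n,l,st,c=cv2.connectedComponentsWithStats(q.astype('uint8'),connectivity=8)
    k=1+np.argmax(st[1:,4]);return np.argwhere(l==k)[:,::-1].astype(np.float32)
hsv=cv2.cvtColor(t,cv2.COLOR_BGR2HSV).astype(int)
for n,u,v in(('A',187,216),('B',256,239)):
    m=(hsv[...,1]<22)&(hsv[...,2]>150)
    p=blob(t,m,u,v,33);r=cv2.minAreaRect(p);b=cv2.boxPoints(r)
    L=sorted([0,1,2,3],key=lambda k:np.linalg.norm(b[k]-b[(k+1)%4]))[:2]
    e=[(b[k]+b[(k+1)%4])/2 for k in L]; e=[x+.5*(x-r[0])/np.linalg.norm(x-r[0]) for x in e]
    w=[onz(T,x,.042) for x in e];d=w[0]-w[1]
    print(n,len(p),e,np.round(w,4),'len',np.linalg.norm(d),'ang',np.degrees(np.arctan2(d[1],d[0])))
    m2=(hsv[...,0]<18)&(hsv[...,1]>110)
    q=np.argwhere(m2[v-25:v+25,u-25:u+25])[:,::-1]+[u-25,v-25]
    bb=cv2.minAreaRect(q.astype(np.float32));print(' block',onz(T,bb[0],.02),bb)
# lens: dark ring ellipses
for n,i,u,v,r,th in(('top',t,400,235,24,70),('sc',s,243,126,16,60)):
    m=(i.max(2)<th);p=blob(i,m,u,v,r);hu=cv2.convexHull(p);e=cv2.fitEllipse(hu);print(n,len(p),e,cv2.minAreaRect(p))
    if n=='top':a=e[0]
    else:b=e[0]
print('lens',two(T,a,S,b),onz(T,a,.3),onz(S,b,.3))
print('foot',onz(T,(366,191),.014),onz(S,(201,247),.014),'posttop',onz(T,(403,162),.308),onz(S,(191,130),.308))
E
```

```text
A 136 [array([163.43925186, 209.19225005]), array([207.55290512, 219.84037325])] [[0.5728 0.1212 0.042 ]
 [0.5444 0.0173 0.042 ]] len 0.10769892382971513 ang 74.72994913604182
 block [0.55852682 0.06690129 0.02      ] ((188.5, 215.50001525878906), (17.705097198486328, 15.764815330505371), 14.03624439239502)
B 135 [array([240.71749109, 220.37550295]), array([270.08286292, 257.5716406 ])] [[ 0.5408 -0.0607  0.042 ]
 [ 0.4518 -0.1273  0.042 ]] len 0.11124610093253375 ang 36.798956201932526
 block [ 0.49492176 -0.09577007  0.02      ] ((256.6219787597656, 239.90245056152344), (17.179115295410156, 15.148855209350586), 51.34019470214844)
top 18 ((462.88934326171875, 208.16062927246094), (71.55087280273438, 172.7401885986328), 67.58573913574219) ((384.8000183105469, 241.6000213623047), (17.8885440826416, 2.683281421661377), 63.43495178222656)
sc 183 ((242.7358856201172, 125.84288024902344), (13.253850936889648, 29.117677688598633), 89.11559295654297) ((242.5, 126.0), (12.0, 27.0), 90.0)
lens (array([ 0.48813227, -0.44324814,  0.29309236]), np.float64(0.09111397139676637)) [ 0.52556409 -0.46953923  0.3       ] [ 0.48216505 -0.35846814  0.3       ]
foot [ 0.60617109 -0.36414878  0.014     ] [ 0.6124229  -0.35422372  0.014     ] posttop [ 0.60824432 -0.36840854  0.308     ] [ 0.60496842 -0.36746718  0.308     ]
```

Scene gives the lens at (0.482,-0.358) and the post 0.125 m from it, which matches the description. Plate A measures 108 mm long, also consistent. I'll set off, and record poses on the way to learn the arm's kinematics.

jog_arm:
  motion:
    - [-0.03,-0.03,-0.02,0,0,0,1]
    - [-0.03,-0.03,-0.02,0,0,0,1]
    - [-0.03,-0.03,-0.02,0,0,0.14,1]
    - [-0.03,-0.03,0,0.1,0,0.14,1]
    - [-0.03,-0.03,0,0.1,0.1,0.14,1]

```text
time_s: 0.6
ee_pos: [0.2637, 0.3161, 0.243]
eef_rot: [-2.974, -0.056, 2.406]
force: [0.2, 0.7, -0.5]
grip_width: 0.0941
grip_force: 0.0
```

```bash
cat > log.py <<'E'
from station import ctrl
import json
o=ctrl.get_obs();r=[list(map(float,o[k])) for k in('qpos','ee_pos','eef_rot')]
open('log.txt','a').write(json.dumps(r)+'\n');print(o['time_s'],[[round(x,4) for x in y] for y in r])
E
echo '[[1.147,0.3,1.521,0,1.321,-0.067],[0.19198885,0.51510052,0.17910741],[-3.14046575,-0.000106,2.78477058]]'>log.txt
python3 log.py
```

```text
0.6 [[0.756, 0.0557, 1.6711, 0.042, 1.5864, -0.0864], [0.2637, 0.3161, 0.243], [-2.974, -0.0561, 2.4056]]
```

jog_arm:
  motion:
    - [-0.02,-0.03,0,0.1,0.1,0.1,1]
    - [-0.02,-0.03,0,0.1,0.1,0.1,1]
    - [0,0,0.03,0,0.14,0.1,1]
    - [0,0,0,0,0,0,1]

```text
time_s: 1.0
ee_pos: [0.2393, 0.2427, 0.2214]
eef_rot: [-2.742, -0.262, 2.057]
force: [0.4, -0.9, 0.5]
grip_width: 0.0943
grip_force: 0.0
```

```bash
python3 log.py
```

```text
1.0 [[0.4761, 0.0469, 1.7961, 0.2388, 1.7088, -0.0798], [0.2393, 0.2427, 0.2214], [-2.7422, -0.2616, 2.057]]
```

jog_arm:
  motion:
    - [0,0,0,-0.14,0,0,1]
    - [0,0,0,-0.14,-0.1,0,1]
    - [0,-0.04,0,-0.14,-0.1,0.1,1]
    - [0,-0.04,0,0,-0.1,0.1,1]
    - [0,0,0,0,0,0,1]

```text
time_s: 1.5
ee_pos: [0.1738, 0.2107, 0.2319]
eef_rot: [-3.097, -0.0, 1.934]
force: [1.1, 0.5, 0.4]
grip_width: 0.094
grip_force: 0.0
```

```bash
python3 log.py
```

```text
1.5 [[0.729, -0.3837, 2.057, 0.0162, 1.5096, 0.3648], [0.1738, 0.2107, 0.2319], [-3.0973, -0.0003, 1.9337]]
```

```bash
cat > kin.py <<'E'
import numpy as np,json
from scipy.spatial.transform import Rotation as Ro
from scipy.optimize import least_squares
LO=np.array([-3.03,-.79,.23,-1.04,0,-2.55])+.03;HI=np.array([3.03,2.21,2.52,4.18,3.07,2.55])-.03
def fk(q,P,s4=1):
    a,h,L1,e,L2,d=P
    R1=Ro.from_euler('z',q[0]);Rf=R1*Ro.from_euler('y',q[1]+q[2])
    R=Rf*Ro.from_euler('ZYZ',[s4*q[3],q[4],q[5]+np.pi/2])
    u=R1.apply([a+L1*np.sin(q[1]),0,h+L1*np.cos(q[1])])
    return u+Rf.apply([e,0,L2])+R.apply([0,0,d]),R
D=[json.loads(l) for l in open('log.txt')]
def fit(s4=1):
    def f(P):
        r=[]
        for q,p,e in D: r+=list(fk(q,P,s4)[0]-p)
        return np.r_[r, 1e-3*(P-[0,.4,.4,0,.4,.2])]
    return least_squares(f,[0,.4,.4,0,.4,.2])
E
python3 - <<'E'
from kin import *
for s in(1,-1):
    r=fit(s);print(s,r.x.round(4),np.abs(r.fun).max())
    print([round((fk(q,r.x,s)[1].inv()*Ro.from_euler('xyz',e)).magnitude(),4) for q,p,e in D])
E
```

```text
1 [-0.0173  0.1264  0.3738 -0.1989  0.4329  0.3935] 0.03901495409219058
[0.0007, 0.0, 0.0, 0.0]
-1 [ 0.0646  0.616   0.6328  1.037   0.515  -0.1069] 0.07196936150790106
[0.0007, 0.084, 0.4776, 0.0324]
```

```bash
sed -i 's/a,h,L1,e,L2,d=P/a,h,L1,e,L2,d,b=P/; s/Rf.apply(\[e,0,L2\])/Rf.apply([e,b,L2])/; s/0,.4,.4,0,.4,.2\]/0,.4,.4,0,.4,.2,0.03]/g' kin.py
python3 - <<'E'
from kin import *
r=fit();print(r.x.round(4),np.abs(r.fun).max(), np.linalg.svd(r.jac)[1])
E
```

```text
[-0.0014  0.2217  0.4242  0.0415  0.4489  0.2962  0.0367] 0.00030059335342333404 [3.96062294 2.83448755 2.00366151 0.43190171 0.25560039 0.0966826
 0.05723347]
```

```bash
cat >> kin.py <<'E'
P=fit().x
def ik(p,R):
    a,h,L1,e,L2,d,b=P;w=np.array(p)-R.apply([0,0,d]);rr=np.hypot(*w[:2])
    if rr<abs(b):return []
    out=[];r=np.sqrt(rr**2-b*b);q1=np.arctan2(w[1],w[0])-np.arctan2(b,r)
    q1=(q1+np.pi)%(2*np.pi)-np.pi
    x,z=r-a,w[2]-h;Lf=np.hypot(e,L2);g=np.arctan2(e,L2);c=(x*x+z*z-L1**2-Lf**2)/(2*L1*Lf)
    if abs(c)>1:return []
    k=np.arccos(c);q3=k-g;q2=np.arctan2(x,z)-np.arctan2(Lf*np.sin(k),L1+Lf*np.cos(k))
    M=(Ro.from_euler('z',q1)*Ro.from_euler('y',q2+q3)).inv()*R
    A,B,C=M.as_euler('ZYZ')
    for q4,q5,q6 in((A,B,C),(A+np.pi,-B,C+np.pi)):
        for n in(-1,0,1):
            for m in(-1,0,1):
                q=np.array([q1,q2,q3,q4+2*np.pi*n,q5,q6-np.pi/2+2*np.pi*m])
                if (q>LO).all() and (q<HI).all(): out.append(q)
    return out
C=np.array([.5585,.0681,.024]);TH=np.radians(74.7);LENS=np.array([.482,-.358,.3]);POST=np.array([.607,-.367])
GX,GZ=-.045,.006
def toolplate(s,al):  # tool rotation in plate axes
    z=np.array([np.sin(al),0,-np.cos(al)]);y=np.array([0,s,0]);return Ro.from_matrix(np.c_[np.cross(y,z),y,z])
def tcp(Rp,c,s,al):
    T=toolplate(s,al);R=Rp*T;return c+Rp.apply([GX,0,GZ])+R.apply([0,0,.0188]),R
def final(psi,th,zl=.16):  # psi: plate x heading; th: tip of label face up
    Rp=Ro.from_euler('z',psi)*Ro.from_euler('x',th)
    return Rp,np.array([*LENS[:2],zl])-Rp.apply([.034,.003,-.004])
E
python3 - <<'E'
from kin import *
for q,p,e in D[1:]:print(np.round(np.array(ik(p,Ro.from_euler('xyz',e)))-q,3))
res=[]
for s in(1,-1):
  for al in np.radians(range(-60,61,15)):
    G=ik(*tcp(Ro.from_euler('z',TH),C,s,al))
    if not G: continue
    for psi in np.radians(range(-180,180,15)):
      for th in np.radians([45,60,75]):
        Rp,c=final(psi,th);p,R=tcp(Rp,c,s,al)
        # clearance: body box corners/edges sample vs ring & post
        gx,gy,gz=np.meshgrid(np.linspace(-.0375,.0375,7),np.linspace(-.0885,.0885,9),np.linspace(-.30,-.097,11))
        pts=p+R.apply(np.c_[gx.ravel(),gy.ravel(),gz.ravel()])
        rl=np.hypot(*(pts[:,:2]-LENS[:2]).T);dz=np.abs(pts[:,2]-LENS[2])
        cl=np.hypot(np.maximum(rl-.032,0),np.maximum(dz-.008,0)).min()
        cp=np.hypot(*(pts[:,:2]-POST).T).min()
        for q in ik(p,R):
          for g in G:
            res.append((min(cl,cp,.06),s,*np.degrees([al,psi,th]).round(),round(cl,3),round(cp,3),np.abs(q-g).max().round(2),g.round(2),q.round(2),pts[:,2].min().round(3)))
print(len(res))
import collections
best={}
for r in res:
    if r[0]<.015: continue
    k=(r[1],r[2]);v=(abs(r[7]))
    best.setdefault(k,[]).append(r)
for k in best:
    for r in sorted(best[k],key=lambda r:-r[0])[:3]:print(*r[1:8],list(r[8]),list(r[9]),r[10])
E
```

```text
[[-0. -0. -0. -0.  0. -0.]]
[[-0.    -0.    -0.     0.     0.001  0.   ]]
[[-0. -0.  0. -0. -0. -0.]]
538
1 -60.0 -90.0 75.0 0.034 0.119 1.89 [np.float64(0.34), np.float64(0.92), np.float64(1.33), np.float64(-0.79), np.float64(1.65), np.float64(-2.27)] [np.float64(-1.05), np.float64(0.8), np.float64(1.48), np.float64(1.1), np.float64(1.88), np.float64(-2.16)] 0.076
1 -60.0 -120.0 75.0 0.034 0.123 2.25 [np.float64(0.34), np.float64(0.92), np.float64(1.33), np.float64(-0.79), np.float64(1.65), np.float64(-2.27)] [np.float64(-1.07), np.float64(0.63), np.float64(1.81), np.float64(1.46), np.float64(1.49), np.float64(-2.21)] 0.076
1 -60.0 -135.0 75.0 0.034 0.126 2.5 [np.float64(0.34), np.float64(0.92), np.float64(1.33), np.float64(-0.79), np.float64(1.65), np.float64(-2.27)] [np.float64(-1.03), np.float64(0.55), np.float64(1.95), np.float64(1.71), np.float64(1.31), np.float64(-2.28)] 0.076
1 -45.0 -75.0 75.0 0.034 0.139 1.69 [np.float64(0.29), np.float64(0.78), np.float64(1.42), np.float64(-0.65), np.float64(1.45), np.float64(-2.34)] [np.float64(-1.08), np.float64(0.76), np.float64(1.5), n
[... 9299 characters left out ...]
5), np.float64(1.08), np.float64(1.29), np.float64(-0.88)] [np.float64(-0.22), np.float64(0.4), np.float64(2.25), np.float64(4.09), np.float64(1.13), np.float64(-0.62)] 0.076
-1 60.0 -75.0 45.0 0.097 0.205 2.93 [np.float64(-0.47), np.float64(0.71), np.float64(1.75), np.float64(1.08), np.float64(1.29), np.float64(-0.88)] [np.float64(-0.38), np.float64(0.14), np.float64(2.33), np.float64(4.01), np.float64(0.69), np.float64(-1.24)] 0.107
-1 60.0 -75.0 60.0 0.1 0.222 2.63 [np.float64(-0.47), np.float64(0.71), np.float64(1.75), np.float64(1.08), np.float64(1.29), np.float64(-0.88)] [np.float64(-0.42), np.float64(0.21), np.float64(2.39), np.float64(3.71), np.float64(0.83), np.float64(-0.75)] 0.089
```

Run:
```python
from kin import *
np.set_printoptions(suppress=True)
for al in np.radians([0,15]):
  g=ik(*tcp(Ro.from_euler('z',TH),C,-1,al));print('G',al,[x.round(2) for x in g],tcp(Ro.from_euler('z',TH),C,-1,al)[0])
  for psi in(-90,-105,-120):
    for th in(60,70,80):
      for zl in(.14,.165):
        Rp,c=final(*np.radians([psi,th]),zl);p,R=tcp(Rp,c,-1,al)
        for q in ik(p,R):print(round(al,2),psi,th,zl,p.round(3),q.round(2),'wrist',(p-R.apply([0,0,P[5]])).round(2))
from h import *
from station import ctrl
S=ctrl.camera_model('scene');T=ctrl.camera_model('top')
print('lens',onz(T,(400,235),.3),onz(T,(400,235),.306),'lampbase',onz(T,(425,290),.02),'rack',onz(T,(373,322),.03),'lampbase sc',onz(S,(262,205),.02))
```

```text
G 0.0 [array([-0.02,  0.49,  1.68,  0.  ,  0.97,  0.25])] [0.54662571 0.02469492 0.0112    ]
0.0 -90 60 0.14 [ 0.488 -0.279  0.133] [-0.98  0.2   2.19  1.59  0.8   0.91] wrist [ 0.23 -0.28  0.28]
0.0 -90 60 0.165 [ 0.488 -0.279  0.158] [-0.98  0.14  2.17  1.52  0.8   1.01] wrist [ 0.23 -0.28  0.31]
0.0 -90 70 0.14 [ 0.489 -0.279  0.134] [-1.03  0.3   2.23  1.82  0.98  0.63] wrist [ 0.21 -0.28  0.24]
0.0 -90 70 0.165 [ 0.489 -0.279  0.159] [-1.03  0.23  2.23  1.77  0.96  0.72] wrist [ 0.21 -0.28  0.26]
0.0 -90 80 0.14 [ 0.49  -0.279  0.136] [-1.06  0.43  2.24  1.96  1.19  0.43] wrist [ 0.2  -0.28  0.19]
0.0 -90 80 0.165 [ 0.49  -0.279  0.161] [-1.06  0.36  2.25  1.93  1.16  0.51] wrist [ 0.2  -0.28  0.21]
0.0 -105 60 0.14 [ 0.508 -0.283  0.133] [-0.8   0.16  2.24  2.01  0.52  0.78] wrist [ 0.26 -0.22  0.28]
0.0 -105 60 0.165 [ 0.508 -0.283  0.158] [-0.8   0.09  2.23  1.88  0.49  0.93] wrist [ 0.26 -0.22  0.31]
0.0 -105 70 0.14 [ 0.509 -0.284  0.134] [-0.84  0.25  2.3   2.31  0.77  0.45] wrist [ 0.24 -0.21  0.24]
0.0 -105 70 0.165 [ 0.509 -0.284  0.159] [-0.84  0.18  2.3   2.25  0.71  
[... 2283 characters left out ...]
  0.22  2.19  4.08  0.46 -0.82] wrist [ 0.35 -0.11  0.28]
0.26 -120 70 0.14 [ 0.525 -0.297  0.134] [-0.39  0.3   2.24  3.76  0.71 -0.45] wrist [ 0.33 -0.1   0.23]
0.26 -120 70 0.165 [ 0.525 -0.297  0.159] [-0.39  0.23  2.24  3.82  0.65 -0.52] wrist [ 0.33 -0.1   0.26]
0.26 -120 80 0.14 [ 0.526 -0.298  0.136] [-0.39  0.43  2.27  3.62  1.   -0.25] wrist [ 0.32 -0.09  0.19]
0.26 -120 80 0.165 [ 0.526 -0.298  0.161] [-0.39  0.35  2.27  3.64  0.93 -0.29] wrist [ 0.32 -0.09  0.21]
lens [ 0.48230785 -0.35819458  0.3       ] [ 0.48200324 -0.35647028  0.306     ] lampbase [ 0.36510717 -0.48996753  0.02      ] rack [ 0.29610112 -0.36162316  0.03      ] lampbase sc [ 0.37741906 -0.46546858  0.02      ]
```

```bash
cat > plan.py <<'E'
from kin import *
from station import ctrl
V=np.array([2.22,2.22,2.57,3.14,3.14,3.14])*.065
def rows(q0,q1,mx=.045,joint=True):
    """tool-frame steps from joints q0 to q1 (joint path, or straight line of the TCP)"""
    p0,R0=fk(q0,P);p1,R1=fk(q1,P)
    def at(t):
        if joint:return fk(q0+t*(q1-q0),P)
        return p0+t*(p1-p0),R0*Ro.from_rotvec(t*(R0.inv()*R1).as_rotvec())
    n=int(np.ceil(max(1,(np.abs(q1-q0)/V).max())))
    while True:
        L=[at(t) for t in np.linspace(0,1,n+1)]
        out=[np.r_[A[1].inv().apply(B[0]-A[0]),(A[1].inv()*B[1]).as_rotvec()] for A,B in zip(L,L[1:])]
        if all(np.linalg.norm(r[:3])<mx and np.linalg.norm(r[3:])<.142 for r in out):break
        n+=1
    return np.round(out,3),[a[0] for a in L]
def show(r): print('\n'.join(','.join(f'{x:g}' for x in y) for y in r))
def cur():
    o=ctrl.get_obs();p,R=fk(o['qpos'],P);print('t',o['time_s'],'q',np.round(o['qpos'],3),'tcp',np.round(o['ee_pos'],4),'kin err mm',np.round(1e3*(p-o['ee_pos']),1),o['grip_width'],o['grip_force'],np.round(o['force'],1));return np.array(o['qpos'])
E
python3 - <<'E'
from plan import *
q=cur();p,R=tcp(Ro.from_euler('z',TH),C,-1,0)
g=ik(p+[0,0,.12],R)[0];print(g.round(3));show(rows(q,g)[0])
E
```

```text
t 1.5 q [ 0.729 -0.384  2.057  0.016  1.51   0.365] tcp [0.1738 0.2107 0.2319] kin err mm [-0.   0.1  0. ] 0.09402695278057832 0.0 [1.1 0.5 0.4]
[-0.022  0.338  1.587  0.     1.217  0.245]
-0.009,0.03,-0.001,-0.004,0.003,0.053
-0.01,0.031,0.001,-0.004,0.002,0.053
-0.012,0.031,0.002,-0.004,0.002,0.053
-0.014,0.032,0.004,-0.004,0.002,0.053
-0.015,0.032,0.005,-0.004,0.002,0.053
-0.017,0.032,0.007,-0.004,0.001,0.053
-0.019,0.032,0.008,-0.004,0.001,0.052
-0.021,0.032,0.01,-0.004,0.001,0.052
-0.022,0.032,0.012,-0.004,0,0.052
-0.024,0.032,0.013,-0.004,0,0.052
-0.026,0.031,0.015,-0.004,-0,0.052
-0.028,0.031,0.016,-0.004,-0,0.052
```

jog_arm:
  motion:
    - [-0.01,0.031,0,-0.004,0.002,0.053,1]
    - [-0.01,0.031,0,-0.004,0.002,0.053,1]
    - [-0.012,0.031,0.002,-0.004,0.002,0.053,1]
    - [-0.014,0.032,0.004,-0.004,0.002,0.053,1]
    - [-0.015,0.032,0.005,-0.004,0.002,0.053,1]

```text
time_s: 2.0
ee_pos: [0.3439, 0.191, 0.2128]
eef_rot: [-3.113, -0.002, 1.669]
force: [-0.3, 0.9, 0.6]
grip_width: 0.0938
grip_force: 0.0
```

jog_arm:
  motion:
    - [-0.017,0.032,0.007,-0.004,0.001,0.053,1]
    - [-0.019,0.032,0.008,-0.004,0.001,0.052,1]
    - [-0.021,0.032,0.01,-0.004,0.001,0.052,1]
    - [-0.022,0.032,0.012,-0.004,0,0.052,1]
    - [-0.024,0.032,0.013,-0.004,0,0.052,1]

```text
time_s: 2.5
ee_pos: [0.5006, 0.0863, 0.1585]
eef_rot: [-3.132, 0.0, 1.408]
force: [0.3, 1.1, 0.2]
grip_width: 0.0938
grip_force: 0.0
```

jog_arm:
  motion:
    - [-0.026,0.031,0.015,-0.004,0,0.052,1]
    - [-0.028,0.031,0.016,-0.004,0,0.052,1]
    - [0,0,0,0,0,0,1]
    - [0,0,0,0,0,0,1]

```text
time_s: 2.9
ee_pos: [0.5493, 0.0222, 0.1269]
eef_rot: [-3.138, 0.001, 1.304]
force: [0.5, 0.3, 0.7]
grip_width: 0.0937
grip_force: 0.0
```

Run:
```python
from plan import *
from h import *
np.set_printoptions(suppress=True)
q=cur();m=ctrl.camera_model('wrist');i=ctrl.camera('wrist')[:,:,::-1].copy();cv2.imwrite('pics/w1.png',i)
import json;json.dump({k:np.array(v).tolist() for k,v in m.items()},open('w1.json','w'))
K=np.array(m['intrinsics'])
u=np.array([np.cos(TH),np.sin(TH),0]);c=C.copy();c[2]=.042
print(cv2.projectPoints(np.array([c-.055*u,c+.055*u,c]),np.array(m['rvec']),np.array(m['tvec']),K,None)[0].round())
p,R=tcp(Ro.from_euler('z',TH),C,-1,0);g=ik(p+[0,0,.12],R)[0];show(rows(q,g,joint=False)[0])
```

```text
t 2.9 q [-0.026  0.35   1.582 -0.     1.213  0.241] tcp [0.5493 0.0222 0.1269] kin err mm [-0.2  0.1 -0.3] 0.0937257861992512 0.0 [0.5 0.3 0.7]
[[[275. 213.]]

 [[275.  83.]]

 [[275. 152.]]]
0.002,-0.003,-0.005,-0.003,0.001,0
```

View pics/w1.png

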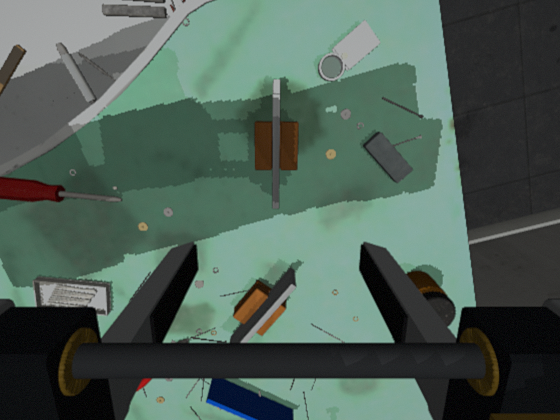

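The wrist view shows the plate on edge at u≈276, v 80–208. Its bright notch step is at the far end (v 80–97) and the plain end is near (276,208), so the choice is confirmed. Now I'll correct the position.

Run:
```python
from plan import *
from h import *
import json
m=json.load(open('w1.json'))
i=cv2.imread('pics/w1.png').astype(int)
for v in(105,115,180,200):print(v,i[v,268:286].mean(1).astype(int))
print(i[200:214,276].mean(1).astype(int))
a=onz(m,(276,208.5),.042);b=onz(m,(276.5,97),.042);d=b-a;th=np.arctan2(d[1],d[0])
print(a,b,np.linalg.norm(d),'expect .098',np.degrees(th));c=a+.055*d/np.linalg.norm(d);print('centre',c)
```

```text
105 [ 53  50  51  49  65  94 103 102 101 100 105  95  56  64  66  68  66  67]
115 [ 52  51  52  51  68  99 103 102  97  93 104  93  46  52  53  53  54  53]
180 [73 75 74 71 70 74 74 72 72 73 69 61 73 74 74 74 73 74]
200 [93 94 95 86 70 73 72 69 71 68 70 75 94 95 95 94 94 93]
[71 72 85 97 98 97 98 97 92 88 93 92 93 92]
[0.54581689 0.01893263 0.042     ] [0.57140137 0.11069893 0.042     ] 0.09526604715068006 expect .098 74.4215062115148
centre [0.56058759 0.07191212 0.042     ]
```

```bash
sed -i 's/^C=.*TH=np.radians(74.7)/C=np.array([.5605,.0722,.024]);TH=np.radians(74.5)/; s/GX,GZ=-.045/GX,GZ=-.042/' kin.py; grep -n '^C=\|^GX' kin.py
python3 - <<'E'
from plan import *
q=cur();p,R=tcp(Ro.from_euler('z',TH),C,-1,0);g=ik(p,R)[0];print(p);show(rows(q,g,joint=False)[0])
E
```

```text
35:C=np.array([.5605,.0722,.024]);TH=np.radians(74.5);LENS=np.array([.482,-.358,.3]);POST=np.array([.607,-.367])
36:GX,GZ=-.042,.006
t 2.95 q [-0.025  0.348  1.583 -0.     1.213  0.241] tcp [0.5491 0.0229 0.1275] kin err mm [-0.2  0.1 -0.3] 0.09405804593995812 0.0 [0.4 0.6 1. ]
[0.54927599 0.03172752 0.0112    ]
0.003,-0.001,0.039,-0.001,0,0.002
0.003,-0.001,0.039,-0.001,0,0.002
0.003,-0.001,0.039,-0.001,0,0.002
```

jog_arm:
  motion:
    - [0.004,-0.001,0.03,-0.001,0,0.002,1]
    - [0.004,-0.001,0.03,-0.001,0,0.002,1]
    - [0,0,0.02,0,0,0,1]
    - [0,0,0,0,0,0,1]
    - [0,0,0,0,0,0,1]

```text
time_s: 3.45
ee_pos: [0.5493, 0.0315, 0.0486]
eef_rot: [3.141, 0.0, 1.301]
force: [0.2, -0.4, 0.9]
grip_width: 0.094
grip_force: 0.0
```

Run:
```python
from plan import *
q=cur();p,R=tcp(Ro.from_euler('z',TH),C,-1,0);g=ik(p,R)[0];print(p);show(rows(q,g,joint=False)[0])
import cv2
cv2.imwrite('pics/w2.png',ctrl.camera('wrist')[:,:,::-1])
```

```text
t 3.45 q [-9.000e-03  4.430e-01  1.652e+00 -1.000e-03  1.046e+00  2.610e-01] tcp [0.5493 0.0315 0.0486] kin err mm [-0.4  0.1 -0.5] 0.09399886243282739 0.0 [ 0.2 -0.4  0.9]
[0.54927599 0.03172752 0.0112    ]
0,0,0.037,0.001,0,0
```

View pics/w2.png

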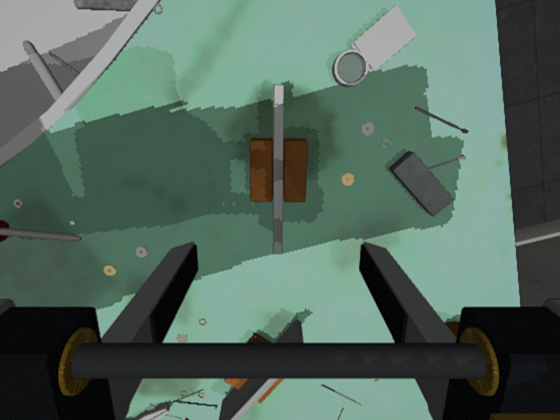

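Run:
```python
from plan import *
from h import *
m=ctrl.camera_model('wrist')
a=onz(m,(278,252.5),.042);b=onz(m,(278.5,105),.042);f=onz(m,(278.5,86),.032);u=np.array([np.cos(TH),np.sin(TH)])
e=np.array(ctrl.get_obs()['ee_pos']);print(a,b,f,np.linalg.norm(a-b),np.linalg.norm((a-f)[:2]))
d=a-b;print(np.degrees(np.arctan2(-d[1],-d[0])))
print('tcp minus plain end along/perp',(e-a)[:2]@u,(e-a)[:2]@[-u[1],u[0]])
```

```text
[0.54613717 0.01979782 0.042     ] [0.57217009 0.11276028 0.042     ] [0.57521985 0.12371184 0.032     ] 0.09653875398216905 0.10790702408725968
74.35579188453268
tcp minus plain end along/perp 0.01202766649678443 -0.0003457960337380214
```

jog_arm:
  motion:
    - [0,0,0.02,0,0,0,1]
    - [0,0,0.015,0,0,0,1]
    - [0,0,0.001,0,0,0,1]
    - [0,0,0,0,0,0,-1]
    - [0,0,0,0,0,0,-1]
  squeeze: 40

```text
time_s: 4.0
ee_pos: [0.5497, 0.0307, 0.0128]
eef_rot: [3.14, 0.0, 1.299]
force: [0.8, -0.1, -0.4]
grip_width: 0.0817
grip_force: 0.0
```

jog_arm:
  motion:
    - [0,0,0,0,0,0,-1]
    - [0,0,0,0,0,0,-1]
    - [0,0,0,0,0,0,-1]
    - [0,0,0,0,0,0,-1]

```text
time_s: 4.4
ee_pos: [0.5489, 0.0307, 0.0115]
eef_rot: [-3.141, 0.001, 1.299]
force: [-0.2, -0.2, 0.5]
grip_width: 0.0495
grip_force: 0.0
```

jog_arm:
  motion:
    - [0,0,0,0,0,0,-1]
    - [0,0,0,0,0,0,-1]
    - [0,0,0,0,0,0,-1]
    - [0,0,0,0,0,0,-1]
    - [0,0,0,0,0,0,-1]

```text
time_s: 4.9
ee_pos: [0.5489, 0.0307, 0.0113]
eef_rot: [-3.141, 0.001, 1.299]
force: [-0.6, -0.2, -0.8]
grip_width: 0.0093
grip_force: 0.0
```

jog_arm:
  motion:
    - [0,0,0,0,0,0,-1]
    - [0,0,0,0,0,0,-1]
    - [0,0,0,0,0,0,-1]

```text
time_s: 5.2
ee_pos: [0.5489, 0.0307, 0.0113]
eef_rot: [-3.141, 0.001, 1.299]
force: [0.2, -0.2, -0.7]
grip_width: 0.0057
grip_force: 40.0
```

jog_arm:
  motion:
    - [0,0,-0.01,0,0,0,-1]
    - [0,0,-0.02,0,0,0,-1]
    - [0,0,-0.03,0,0,0,-1]
    - [0,0,-0.03,0,0,0,-1]
    - [0,0,-0.03,0,0,0,-1]

```text
time_s: 5.7
ee_pos: [0.5488, 0.0307, 0.1333]
eef_rot: [-3.141, 0.001, 1.299]
force: [1.0, -0.3, -1.2]
grip_width: 0.0052
grip_force: 40.0
```

jog_arm:
  motion:
    - [0,0,-0.03,0,0,0,-1]
    - [0,0,-0.02,0,0,0,-1]
    - [0,0,0,0,0,0,-1]
    - [0,0,0,0,0,0,-1]

```text
time_s: 6.1
ee_pos: [0.5487, 0.0307, 0.181]
eef_rot: [-3.141, 0.001, 1.299]
force: [0.4, 0.5, -0.9]
grip_width: 0.0052
grip_force: 40.0
```

```bash
sed -i 's/GX,GZ=-.042/GX,GZ=-.0437/' kin.py
cat > path.py <<'E'
from plan import *
def check(q):
    p,R=fk(q,P);T=toolplate(-1,0);Rp=R*T.inv();c=p-R.apply([0,0,.0188])-Rp.apply([GX,0,GZ])
    g=np.array([[x,y,z] for x in np.linspace(-.055,.055,9) for y in(-.003,.003) for z in(-.018,0,.018)])
    pl=c+Rp.apply(g)
    b=np.array([[x,y,z] for x in(-.0375,0,.0375) for y in np.linspace(-.0885,.0885,7) for z in np.linspace(-.3,-.097,8)])
    f=np.array([[x,y,z] for x in(-.012,.012) for y in(-.04,.04) for z in np.linspace(-.097,0,5)])
    bd=p+R.apply(np.r_[b,f]);A=np.r_[pl,bd]
    rl=np.hypot(*(A[:,:2]-LENS[:2]).T);ring=np.hypot(np.maximum(rl-.032,0),np.maximum(abs(A[:,2]-.3)-.008,0)).min()
    t=np.clip((A[:,:2]-LENS[:2])@(POST-LENS[:2])/.0157,0,1)[:,None]
    arm=np.hypot(np.linalg.norm(A[:,:2]-LENS[:2]-t*(POST-LENS[:2]),axis=1),A[:,2]-.3).min()
    lab=c+Rp.apply([.034,.003,-.004])
    return [ring,arm,np.hypot(*(A[:,:2]-POST).T).min(),pl[:,2].min(),bd[:,2].min()],lab,np.degrees(np.arccos(Rp.apply([0,1,0])[2]))
E
python3 - <<'E'
from path import *
np.set_printoptions(suppress=True)
q=cur()
Rp,c=final(*np.radians([-105,70]),.165);p,R=tcp(Rp,c,-1,0)
f=ik(p,R)[0];pre=ik(p+[0,.14,.02],R);print('final',f.round(2),'pre',[x.round(2) for x in pre]);pre=pre[0]
for t in np.linspace(0,1,9):print(np.round(check(q+t*(pre-q))[0],3),fk(q+t*(pre-q),P)[0].round(2))
for t in np.linspace(0,1,5):print(np.round(check(pre+t*(f-pre))[0],3))
print(check(f)[1:]);r=rows(q,pre)[0];print(len(r));show(r)
E
```

```text
t 6.1 q [-0.01   0.298  1.52  -0.001  1.324  0.262] tcp [0.5487 0.0307 0.181 ] kin err mm [-0.1  0.1 -0.2] 0.005151553782551912 39.99806106090546 [ 0.4  0.5 -0.9]
final [-0.84  0.18  2.3   2.24  0.71  0.54] pre [array([-0.44, -0.03,  2.46,  2.8 ,  0.52,  0.24])]
[0.323 0.338 0.338 0.176 0.181] [0.55 0.03 0.18]
[0.303 0.326 0.301 0.161 0.163] [0.54 0.1  0.17]
[0.25  0.28  0.28  0.175 0.171] [0.55 0.15 0.19]
[0.215 0.248 0.281 0.203 0.193] [0.57 0.16 0.22]
[0.202 0.235 0.272 0.233 0.212] [0.59 0.14 0.24]
[0.189 0.221 0.291 0.25  0.203] [0.61 0.09 0.26]
[0.212 0.245 0.284 0.248 0.186] [0.61 0.01 0.26]
[0.17  0.196 0.198 0.221 0.16 ] [ 0.57 -0.07  0.23]
[0.138 0.166 0.172 0.175 0.129] [ 0.51 -0.14  0.18]
[0.138 0.166 0.172 0.175 0.129]
[0.115 0.141 0.143 0.175 0.128]
[0.096 0.123 0.121 0.172 0.124]
[0.063 0.096 0.112 0.165 0.118]
[0.039 0.071 0.11  0.155 0.109]
(array([ 0.482, -0.358,  0.165]), np.float64(19.999999999999975))
25
0.02,-0.011,0.007,0.019,0.106,0.047
0.019,-0.01,0.006,0.017,0.105,0.052
0.018,-0.009,0.005,0.014,0.104,0.058
0.017,-0.007,0.003,0.011,0.102,0.063
0.016,-0.006,0.002,0.007,0.101,0.068
0.015,-0.004,0.001,0.004,0.099,0.072
0.014,-0.003,-0,0,0.098,0.076
0.013,-0.001,-0.002,-0.003,0.096,0.08
0.012,0.001,-0.003,-0.007,0.094,0.083
0.012,0.003,-0.004,-0.011,0.093,0.086
0.012,0.005,-0.006,-0.014,0.091,0.089
0.012,0.007,-0.007,-0.018,0.09,0.091
0.012,0.009,-0.008,-0.021,0.089,0.093
0.012,0.011,-0.009,-0.024,0.087,0.095
0.012,0.012,-0.01,-0.027,0.086,0.096
0.013,0.014,-0.011,-0.03,0.085,0.097
0.013,0.016,-0.011,-0.032,0.084,0.099
0.014,0.017,-0.012,-0.035,0.083,0.1
0.015,0.019,-0.013,-0.036,0.082,0.101
0.016,0.02,-0.013,-0.038,0.081,0.101
0.017,0.021,-0.013,-0.039,0.081,0.102
0.018,0.022,-0.013,-0.04,0.08,0.103
0.02,0.023,-0.013,-0.041,0.079,0.104
0.021,0.024,-0.013,-0.042,0.078,0.105
0.022,0.024,-0.013,-0.042,0.077,0.106
```

jog_arm:
  motion:
    - [0.02,-0.011,0.007,0.019,0.106,0.047,-1]
    - [0.019,-0.01,0.006,0.017,0.105,0.052,-1]
    - [0.018,-0.009,0.005,0.014,0.104,0.058,-1]
    - [0.017,-0.007,0.003,0.011,0.102,0.063,-1]
    - [0.016,-0.006,0.002,0.007,0.101,0.068,-1]

```text
time_s: 6.6
ee_pos: [0.5409, 0.1306, 0.1762]
eef_rot: [-2.974, -0.496, 0.954]
force: [-0.2, 0.1, -0.2]
grip_width: 0.0052
grip_force: 40.0
```

jog_arm:
  motion:
    - [0.015,-0.004,0.001,0.004,0.099,0.072,-1]
    - [0.014,-0.003,0,0,0.098,0.076,-1]
    - [0.013,-0.001,-0.002,-0.003,0.096,0.08,-1]
    - [0.012,0.001,-0.003,-0.007,0.094,0.083,-1]
    - [0.012,0.003,-0.004,-0.011,0.093,0.086,-1]

```text
time_s: 7.1
ee_pos: [0.5728, 0.1614, 0.2206]
eef_rot: [-2.551, -0.805, 0.261]
force: [0.3, -0.8, -0.1]
grip_width: 0.0051
grip_force: 40.0
```

Run:
```python
from path import *
np.set_printoptions(suppress=True)
q=cur();Rp,c=final(*np.radians([-105,70]),.165);p,R=tcp(Rp,c,-1,0);pre=ik(p+[0,.14,.02],R)[0]
r=rows(q,pre)[0];print(len(r));show(r)
```

```text
t 7.1 q [-0.18   0.165  1.9    1.125  0.999  0.252] tcp [0.5728 0.1614 0.2206] kin err mm [-0.5 -0.  -0.6] 0.005144050069482857 39.997438788414 [ 0.3 -0.8 -0.1]
15
0.012,0.005,-0.006,-0.014,0.091,0.089
0.012,0.007,-0.007,-0.018,0.09,0.091
0.012,0.009,-0.008,-0.021,0.088,0.093
0.012,0.011,-0.009,-0.024,0.087,0.095
0.012,0.012,-0.01,-0.027,0.086,0.096
0.013,0.014,-0.011,-0.03,0.085,0.097
0.014,0.016,-0.011,-0.032,0.084,0.098
0.014,0.017,-0.012,-0.034,0.083,0.099
0.015,0.019,-0.013,-0.036,0.082,0.1
0.016,0.02,-0.013,-0.038,0.081,0.101
0.017,0.021,-0.013,-0.039,0.081,0.102
0.019,0.022,-0.013,-0.04,0.08,0.103
0.02,0.023,-0.013,-0.041,0.079,0.103
0.021,0.024,-0.013,-0.041,0.078,0.104
0.022,0.024,-0.013,-0.041,0.077,0.105
```

Tracking well; I'll continue along the planned rows.

jog_arm:
  motion:
    - [0.012,0.005,-0.006,-0.014,0.091,0.089,-1]
    - [0.012,0.007,-0.007,-0.018,0.09,0.091,-1]
    - [0.012,0.009,-0.008,-0.021,0.088,0.093,-1]
    - [0.012,0.011,-0.009,-0.024,0.087,0.095,-1]
    - [0.012,0.012,-0.01,-0.027,0.086,0.096,-1]

```text
time_s: 7.6
ee_pos: [0.608, 0.0982, 0.2587]
eef_rot: [-2.009, -0.729, -0.64]
force: [0.0, -0.3, -0.6]
grip_width: 0.0049
grip_force: 40.0
```

jog_arm:
  motion:
    - [0.013,0.014,-0.011,-0.03,0.085,0.097,-1]
    - [0.014,0.016,-0.011,-0.032,0.084,0.098,-1]
    - [0.014,0.017,-0.012,-0.034,0.083,0.099,-1]
    - [0.015,0.019,-0.013,-0.036,0.082,0.1,-1]
    - [0.016,0.02,-0.013,-0.038,0.081,0.101,-1]

```text
time_s: 8.1
ee_pos: [0.5954, -0.0256, 0.2471]
eef_rot: [-1.822, -0.386, -1.296]
force: [1.7, -0.1, -0.4]
grip_width: 0.005
grip_force: 40.0
```

jog_arm:
  motion:
    - [0.017,0.021,-0.013,-0.039,0.081,0.102,-1]
    - [0.019,0.022,-0.013,-0.04,0.08,0.103,-1]
    - [0.02,0.023,-0.013,-0.041,0.079,0.103,-1]
    - [0.021,0.024,-0.013,-0.041,0.078,0.104,-1]
    - [0.022,0.024,-0.013,-0.041,0.077,0.105,-1]

```text
time_s: 8.6
ee_pos: [0.5098, -0.1456, 0.1791]
eef_rot: [-1.923, 0.001, -1.832]
force: [0.1, -1.7, -1.1]
grip_width: 0.005
grip_force: 40.0
```

Run:
```python
from path import *
import cv2
np.set_printoptions(suppress=True)
cv2.imwrite('pics/s2.png',ctrl.camera('scene')[:,:,::-1])
q=cur();Rp,c=final(*np.radians([-105,70]),.165);p,R=tcp(Rp,c,-1,0);f=ik(p,R)[0];print(check(q))
r=rows(q,f,.03,joint=False)[0];print(len(r));show(r)
```

```text
t 8.65 q [-0.444 -0.035  2.462  2.802  0.519  0.241] tcp [ 0.5071 -0.1463  0.1765] kin err mm [-1.   0.5 -0.9] 0.00561321059473322 40.00463604927063 [-2.1  0.8 -2.2]
([np.float64(0.1408383265742733), np.float64(0.1684699910989011), np.float64(0.1738231740709221), np.float64(0.17040253488190213), np.float64(0.12641970377341863)], array([ 0.47857121, -0.21884514,  0.18104291]), np.float64(20.482927143438697))
5
0.027,0,0.009,0.002,-0.001,-0.002
0.027,0,0.009,0.002,-0.001,-0.002
0.027,0,0.008,0.002,-0.001,-0.002
0.027,0,0.008,0.002,-0.001,-0.002
0.027,0,0.008,0.002,-0.001,-0.002
```

View pics/s2.png

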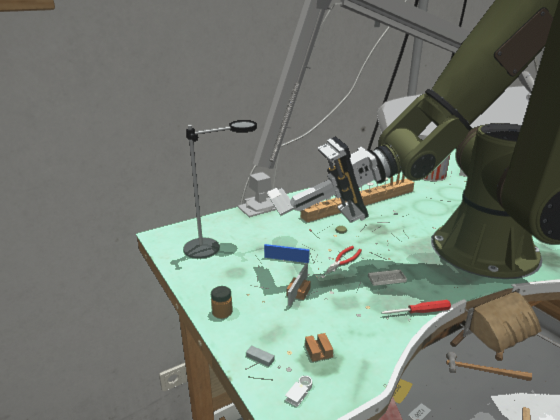

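The plate is held at (283,202) with its pale label face up, and the plain plate is still standing at (299,287). The path to the lens is clear, so I'll slide in.

jog_arm:
  motion:
    - [0.027,0,0.009,0.002,-0.001,-0.002,-1]
    - [0.027,0,0.009,0.002,-0.001,-0.002,-1]
    - [0.027,0,0.008,0.002,-0.001,-0.002,-1]
    - [0.027,0,0.008,0.002,-0.001,-0.002,-1]
    - [0.015,0,0.005,0.002,0,-0.002,-1]

```text
time_s: 9.15
ee_pos: [0.5158, -0.2748, 0.1679]
eef_rot: [-1.91, -0.011, -1.82]
force: [-0.4, 0.7, -0.3]
grip_width: 0.0051
grip_force: 40.0
```

jog_arm:
  motion:
    - [0.01,0,0.003,0,0,0,-1]
    - [0,0,0,0,0,0,-1]
    - [0,0,0,0,0,0,-1]
    - [0,0,0,0,0,0,-1]

```text
time_s: 9.55
ee_pos: [0.5167, -0.2828, 0.1685]
eef_rot: [-1.907, -0.011, -1.819]
force: [0.1, -0.3, -1.4]
grip_width: 0.0051
grip_force: 40.0
```

Run:
```python
from path import *
import cv2
np.set_printoptions(suppress=True)
s=ctrl.camera('scene')[:,:,::-1];t=ctrl.camera('top')[:,:,::-1]
q=cur();k=check(q);print(k);lab=k[1]
cs=[]
for n,i in(('scene',s),('top',t)):
    m=ctrl.camera_model(n);u=cv2.projectPoints(np.array([lab,LENS]),np.array(m['rvec']),np.array(m['tvec']),np.array(m['intrinsics']),None)[0][:,0];print(n,u)
    x,y=(u[0]+u[1]).astype(int)//2;x,y=min(max(x,65),495),max(y,65);c=i[y-65:y+65,x-65:x+65];print('crop origin',x-65,y-65);cs.append(cv2.resize(c,(400,400),interpolation=cv2.INTER_CUBIC))
cv2.imwrite('pics/f1.png',np.hstack(cs))
```

```text
t 9.65 q [-0.827  0.171  2.287  2.24   0.714  0.54 ] tcp [ 0.5168 -0.283   0.1687] kin err mm [-0.8  0.8 -0.9] 0.005483732495308539 40.001118779182434 [0.1 0.5 0.1]
([np.float64(0.03526531727927918), np.float64(0.06824954670798544), np.float64(0.10320436135703742), np.float64(0.16313844541515735), np.float64(0.1158038859810223)], array([ 0.48979037, -0.35567285,  0.17440118]), np.float64(19.24985243630026))
scene [[242.484215   176.75208714]
 [242.89156474 125.88318605]]
crop origin 177 86
top [[380.86176073 235.01804785]
 [399.89733043 235.1817733 ]]
crop origin 325 170
```

View pics/f1.png

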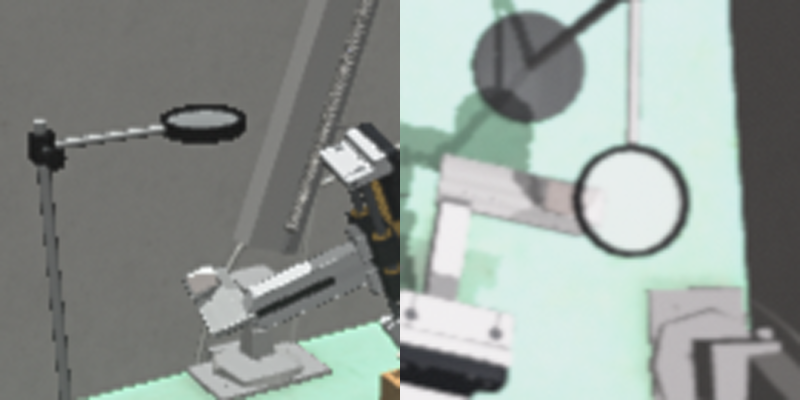

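In scene the pinkish label is at crop (203,283) against a predicted (201,279). In top it sits beside the ring as predicted, from parallax. I'll trim the remaining 8 mm.

Run:
```python
from path import *
q=cur();print(fk(q,P)[1].inv().apply(np.array([-.008,-.002,-.004])).round(3))
```

```text
t 9.65 q [-0.827  0.171  2.287  2.24   0.714  0.54 ] tcp [ 0.5168 -0.283   0.1687] kin err mm [-0.8  0.8 -0.9] 0.005483732495308539 40.001118779182434 [0.1 0.5 0.1]
[ 0.004  0.006 -0.006]
```

jog_arm:
  motion:
    - [0.002,0.003,-0.003,0,0,0,-1]
    - [0.002,0.003,-0.003,0,0,0,-1]
    - [0,0,0,0,0,0,-1]
    - [0,0,0,0,0,0,-1]
    - [0,0,0,0,0,0,-1]

```text
time_s: 10.15
ee_pos: [0.5083, -0.2859, 0.1651]
eef_rot: [-1.907, -0.011, -1.82]
force: [0.7, -1.0, -1.2]
grip_width: 0.0051
grip_force: 40.0
```

Run:
```python
from path import *
q=cur();k=check(q);print(k[1:]);o=ctrl.get_obs();print(np.abs(o['joint_vel']).max())
l=k[1]
if np.hypot(*(l-LENS)[:2])<.008 and o['grip_force']>20: print(ctrl.hand_in())
```

```text
t 10.15 q [-0.852  0.173  2.299  2.224  0.734  0.537] tcp [ 0.5083 -0.2859  0.1651] kin err mm [-0.8  0.8 -0.9] 0.005123164946411847 40.00113308429718 [ 0.7 -1.  -1.2]
(array([ 0.48119268, -0.35852804,  0.17072065]), np.float64(19.244544880368867))
0.0032977400682607187
the job is handed in; nothing more can be done
None
```

I handed the job in at 10.15 s with the notched plate held steady by its plain end: by the arm's measured pose, the label faces up about 19° from vertical, within about 1 mm of the lens axis and 13 cm below the lens. The plain plate was still standing when last seen, and I did not see the judge's result.

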